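# Find the flywheel's heavy side and hold it down

## Robot

A 6-joint arm with a two-finger parallel gripper is mounted at the origin on a cart in front of the work surface, level with it; the furniture and walls round the work are solid. World frame = base frame: x ahead of the robot, y to its left, z up, the work surface at z = 0. Lengths are in mm, angles in rad, forces in N, time in s.
With the tool pointing down it reaches from about 350 to 875 mm from the base axis. Payload 4.2 kg.
Tool frame: the origin (TCP) lies at the very end of the fingers, on their centre line; the grasp point (between the pads) lies 19 mm behind it (arm.pinch_z is the distance from the TCP to the grasp point, in mm); x points along the fingers, y is the direction in which the jaws open and shut, and the axes are right-handed (so a half turn about x gives the same grasp; the last joint's range is limited). The gripper opens to 85 mm and grips with 20 to 120 N. Pads are 22 mm wide; open, the fingers measure 114 mm over their backs; the gripper's body (76 mm by 85 mm) begins 54 mm behind the grasp point. The pads swing forward as they close: fully open they stand 13 mm farther back than shut.
Start: joints at [-0.9, 0.385, 0.008, 0, -1.194, -0.259], TCP at [250.175, -572.723, 231.312] pointing down, gripper open.
Joint ranges: [-3.14, 3.14], [-1.21, 2.06], [-1.07, 1.41], [-3.16, 2.05], [-2.99, -0.16], [-3.1, 3.1]. Speed limits (rad/s): [2.79, 2.79, 3.14, 3.14, 3.14, 3.14].

## Interface

Orientations are given as a unit quaternion [x, y, z, w].
In Python, from bench import arm gives the robot as it stands.
- The arm moves only by the tool drive_tool, never from a script. Its argument "motion" is a list of rows, each a list of 4 numbers: the shift along the tool's x, y, z in mm, then the turn about the tool's x in degrees. In form: [[dx, dy, dz, spin], ...]. A call has 1 to 10 rows; each row shifts and turns the commanded pose from where the row before left it, along the tool's axes as they then stand; what a row does not reach is not made up. A row lasts 1/12 s, in which the tool goes at most 41.7 mm and 7.16 degrees, less where a joint would pass 70% of its speed; a pose out of reach is approached as far as the arm can. A call with a gripper value outside its range is refused whole. "grip" is the finger opening in mm, from 0 to 85.4, set as the call begins (left out, the last holds). The fingers move at their own pace and stop on an object; the grip force is fixed at half the most. Time passes only in rows, so rows that do not move let the fingers close. It gives the time, the measured TCP pose, the force and the opening at its end, in the units of the state.
- arm.read_state(): the state, without advancing time (a new reading comes with each control period).
- arm.get_image(name): name is "side" or "top" or "wrist"; returns the picture (420x560x3 uint8, red, green, blue); there is no depth.
- arm.calibration(name): a dict with "K" (3x3 intrinsics, pixels), "distortion" ([k1, k2, p1, p2, k3] as OpenCV has them; the pictures are not rectified), "eye" and "attitude" of the camera in the world; the wrist camera has in their place "T_tool_cam" (4x4, takes a point from camera to tool coordinates, whose origin is the TCP and whose axes are the tool frame's). Camera axes: x right, y up, looking along -z (the intrinsics and any distortion apply to the point x, -y, -z); pixel columns grow to the right and rows downward; lengths in mm; the calibration is good to about 2 mm. A picture is of the moment at which its call begins: read the wrist's pose just before it. calibration takes no time and is no camera call.
- arm.job_done(): hands the job in, once; it reports no verdict.
The state is a dict: "clock": time; "joints": joint angles; "joint_vel": joint speeds; "joint_efforts": joint torques, N m; "position": TCP position; "ee_rot": TCP orientation; "contact_force": force on the tool from outside, world axes, zero at the start; "wrist_torque": the same for the moment, N m; "gripper_width": finger opening in mm.
Only numpy, scipy, OpenCV 4.12 (cv2) and the standard library are available. Lean on these libraries where they do the work, as an engineer would, in place of code of your own. Each camera call takes 0.05 s, during which the arm holds its last target. There are 200 camera calls.

## Task

Find the heavy side of the flywheel on the balancing stand: first unlock the wheel by pushing the red button, deep in the hole at the front of the stand, with the tip of the orange screwdriver until it snaps in and stays in, then lay the screwdriver back on the worktop. Take the wheel by its rim and turn it by hand well to the side, a good 30 degrees off its balance or more, to feel which way it pulls, until you know where its hidden weight lies. Finish with the wheel still held in the gripper, at rest, heavy side straight down; do not shift the loose things standing about.

Things in the scene. Friction and masses are not known exactly. Their poses are not given: they have to be found in the camera images.
- stand: Grey balancing stand fixed to the worktop: base 130 (x) x 110 (y) x 55 mm high, origin at the centre of its underside. Its x axis points from its front (button hole, towards the robot) to its back; z up. Behind the wheel a 46 mm wide bearing column (x from +35 to +60 mm) rises to 148 mm. A tall drying oven stands 0.15 to 0.3 m to its left (+y), reaching forward to about x = 0.55.
- lock_hole (a point): Centre of the mouth of the button hole, in the front face of the stand's base, 65 mm in front of the stand's origin and 34 mm above the worktop. The hole is 15 mm across with a yellow ring round it and runs level, along the stand's x axis.
- lock_face (a point): Centre of the front face of the red lock button (13.6 mm across). It starts 7 mm deep in the hole.
- lock (a joint): How far the lock button is pushed in (m). 0: out, a red brake shoe behind the wheel's lower edge holds the wheel. It takes about 4 N, less as it goes in; past 5.3 mm it snaps over by itself to 10.5 mm, its stop, stays there and the wheel is free. Let go earlier, it springs back.
- axle (a point): Centre of the flywheel on its level axle, 125 mm straight above the stand's origin. The axle runs along the stand's x axis. The bearing drags with about 0.10 N m: when let go, the free wheel rolls towards heavy side down but stops up to about 30 degrees short of or past it; it can also stick with the weight near the top.
- flywheel: Closed aluminium drum, 110 mm across, 18 mm thick along the axle (x axis), origin at its centre, top edge 180 mm above the worktop; pinch it from above across its thickness. It turns without end. A 0.6 kg weight is hidden inside, 38 mm from the axle, on a side that cannot be seen: its pull is about 0.22 N m (0.19 to 0.27) when level with the axle.
- mark (a point): Orange dot, 16 mm across, on the drum's front face, 45 mm from the axle, with an orange line across the rim beside it. It only serves to read the wheel's angle: its place has nothing to do with the heavy side and differs each time.
- screwdriver: Precision screwdriver with an orange handle, 182 mm long, lying on the worktop; origin under its middle, x axis along it towards the tip. Its axis is 8 mm above its underside. Handle 15.6 mm thick from x = -85 to +8 mm, shank 3.8 mm thick from there to the tip.
- driver_tip (a point): The tip of the orange screwdriver, 91 mm from its middle.
- heat_sink: Black finned heat sink, 45x45x22 mm, loose, origin under its centre; to be left alone.
- loupe: Black eye loupe, 40 mm across, 36 mm high, loose, origin under its centre; to be left alone.
- dropper: Blue dropper bottle, 23 mm across, 51 mm high, loose, origin under its centre; to be left alone.
- jar: White jar, 50 mm across, 65 mm high, loose, origin under its centre; to be left alone.

How it is judged (in metres and radians):
On the way, in this order (a step that is already met when the one before it is completed fails the run):
1. the lock button is pushed in with the tip of the held screwdriver (value of joint lock above 0.008 m and distance between driver_tip and lock_face below 0.02 m and contact force between the fingers and screwdriver above 0.5 N), for 0.05 s.
2. the fingers hold the wheel turned so that its heavy side is at least 20 degrees off the vertical, to feel its pull (contact force between the fingers and flywheel above 0.5 N and horizontal distance between heavy_weight and axle above 0.013 m), for 0.05 s.
At the end, for the whole second after the job is handed in: The fingers hold the wheel (over 1 N), at rest, with its heavy side within 13 degrees of straight down; the lock button is still in, so that the hand alone holds the wheel; the screwdriver lies still on the worktop (horizontal distance between heavy_weight and axle below 0.0086 m and z of heavy_weight in the frame of stand below 0.1 m and contact force between the fingers and flywheel above 1 N and angular speed of flywheel below 0.1 rad/s and value of joint lock above 0.008 m and height (world z) of screwdriver below 0.015 m and height (world z) of driver_tip below 0.025 m and linear speed of screwdriver below 0.05 m/s and contact force between screwdriver and flywheel below 0.1 N); the arm keeps its last pose, push and grip.
It fails at once if a loose bystander is shifted more than 3 cm (distance of any of heat_sink, loupe, dropper, jar from where it was at the start of the episode above 0.03 m).
It also fails if it takes over 72 s, if anything falls off the work surface, if the arm or the gripper's body presses on something with over 40 N, if the wrist force passes 120 N, or if a joint passes its speed limit or range.

## Working session

There is one attempt and no reset: what is moved stays moved. The work goes in short steps, Python scripts to look and compute and a tool call to move; the robot and the scene stay as the last step left them, time stands still between calls to the robot, and variables do not carry over. Pictures are saved under pics/ and viewed, about 8 in all and at most 12, crops included, and the job is handed in when it is done.

Besides the shell and the picture viewer there is one more tool, called after "Call:" as a command line: name --pt "numbers of a row" for each row, then --argument value for the rest. drive_tool: Moves the arm, as the interface text tells. Its arguments: {"type":"object","properties":{"motion":{"type":"array"},"grip":{"type":"number"}},"required":["motion"]}

```bash
ls; mkdir -p pics; cat > h.py <<'E'
import numpy as np,cv2
from bench import arm
from scipy.spatial.transform import Rotation as R
def snap(name,fn):
    s=arm.read_state(); im=arm.get_image(name); cv2.imwrite('pics/'+fn,im[:,:,::-1]); return s,im
def cam(name,s=None):
    c=arm.calibration(name); K=np.array(c['K']);D=np.array(c['distortion'],float)
    if name=='wrist':
        T=np.eye(4);T[:3,:3]=R.from_quat(s['ee_rot']).as_matrix();T[:3,3]=s['position']
        T=T@np.array(c['T_tool_cam']); return K,D,T[:3,:3],T[:3,3]
    a=np.array(c['attitude'],float)
    Rm=R.from_quat(a).as_matrix() if a.size==4 else a.reshape(3,3)
    return K,D,Rm,np.array(c['eye'],float)
def ray(name,uv,s=None):
    K,D,Rm,e=cam(name,s); p=cv2.undistortPoints(np.array([[uv]],float),K,D)[0,0]
    return e,Rm@np.array([p[0],-p[1],-1.])
def onplane(name,uv,z,s=None,ax=2):
    e,d=ray(name,uv,s); return e+d*(z-e[ax])/d[ax]
def proj(name,P,s=None):
    K,D,Rm,e=cam(name,s); q=(np.atleast_2d(P)-e)@Rm; q=q*[1,-1,-1]
    return cv2.projectPoints(q,np.zeros(3),np.zeros(3),K,D)[0][:,0]
E
python3 - <<'E'
from h import *
s,_=snap('top','t0.png'); snap('side','s0.png')
print(s)
for n in('top','side','wrist'):print(arm.calibration(n))
E
```

```text
pics
{'clock': 0.0, 'joints': array([-9.00391302e-01,  3.85567450e-01,  6.64247483e-03, -4.87331130e-04,
       -1.19402732e+00, -2.58582604e-01]), 'joint_vel': array([ 1.21610618e-03, -1.54639556e-03,  4.37845766e-04,  1.89424070e-03,
       -8.88886369e-04,  8.24345736e-05]), 'joint_efforts': array([-4.16671719e-04, -3.92289126e+01,  1.88400364e+01,  4.18623850e+00,
       -4.66349928e-03,  5.30431166e-08]), 'position': array([ 249.94629611, -572.20919414,  230.22327002]), 'ee_rot': array([-0.14375895,  0.69238007,  0.14526541,  0.6919835 ]), 'contact_force': array([-0.46271743, -0.24088439,  0.346704  ]), 'wrist_torque': array([ 0.0104831 , -0.01756205, -0.01118852]), 'gripper_width': 85.18030542279404}
{'K': array([[387.50617008,   0.        , 281.54761494],
       [  0.        , 387.50617008, 208.18682385],
       [  0.        ,   0.        ,   1.        ]]), 'distortion': array([-0.02952061,  0.        ,  0.        ,  0.        ,  0.        ]), 'eye': array([ 428.49884432,    3.99023198, 1088.71417463]), 'attitude': array([-0.06629183,  0.07012511,  0.70511449, -0.70249656])}
{
[... 286 characters left out ...]
6316,  981.77138207]), 'attitude': array([ 0.41938608, -0.04675485, -0.1106328 ,  0.89982759])}
{'K': array([[369.29053342,   0.        , 292.43095852],
       [  0.        , 369.29053342, 209.72138085],
       [  0.        ,   0.        ,   1.        ]]), 'distortion': array([-0.07949561,  0.        ,  0.        ,  0.        ,  0.        ]), 'T_tool_cam': array([[ 2.94690267e-04,  2.95143849e-01, -9.55452784e-01,
        -1.43310213e+02],
       [ 9.99999915e-01,  1.87029235e-04,  3.66204146e-04,
        -9.02550930e-01],
       [ 2.86780505e-04, -9.55452811e-01, -2.95143769e-01,
        -7.57939216e+01],
       [ 0.00000000e+00,  0.00000000e+00,  0.00000000e+00,
         1.00000000e+00]])}
```

View pics/t0.png

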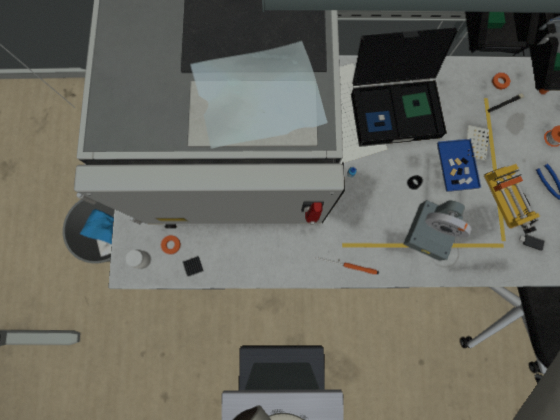

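View pics/s0.png

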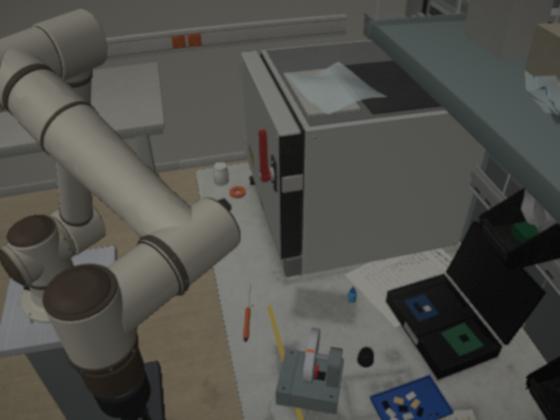

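The top view shows the screwdriver at (320..379, 259..270) with its tip on the left, and the stand at about (432,230), turned. The side view shows the stand at about (312,375). I'll enlarge both.

```bash
python3 - <<'E'
import cv2,numpy as np
t=cv2.imread('pics/t0.png');s=cv2.imread('pics/s0.png')
a=cv2.resize(t[180:290,310:510],None,fx=4,fy=4,interpolation=cv2.INTER_CUBIC)[:300*2]
cv2.imwrite('pics/c1.png',a)
b=cv2.resize(s[270:420,230:380],None,fx=4,fy=4,interpolation=cv2.INTER_CUBIC)
cv2.imwrite('pics/c2.png',b);print(a.shape,b.shape)
E
```

```text
(440, 800, 3) (600, 600, 3)
```

View pics/c1.png

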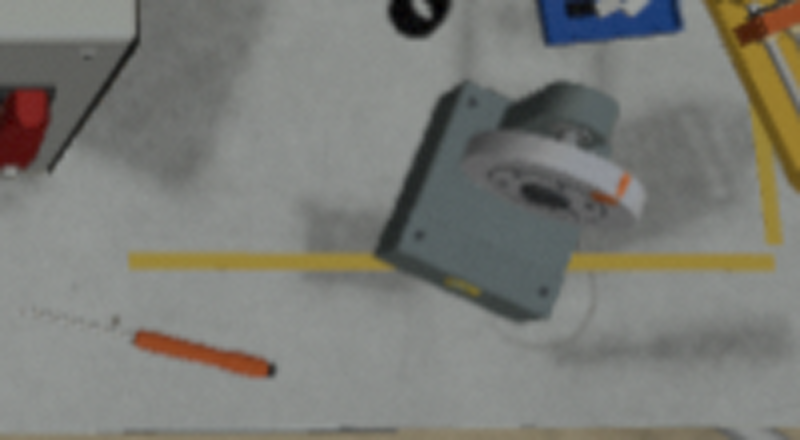

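View pics/c2.png

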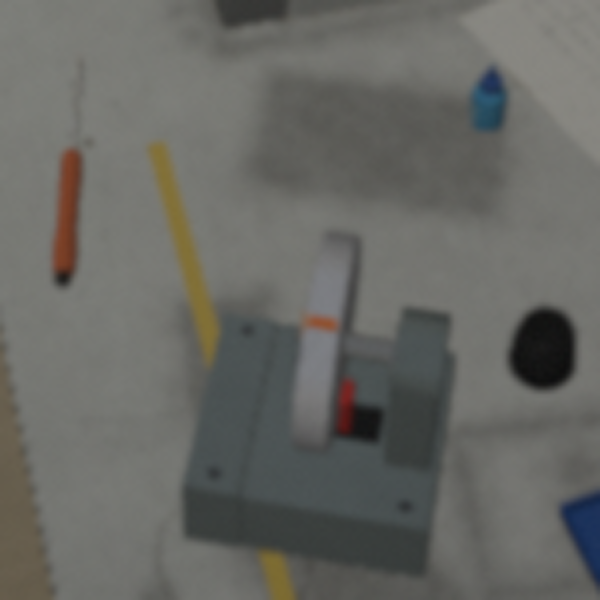

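The crops show the base corners, bolts, yellow ring, mark on the rim to the lower right, and screwdriver ends clearly. I'll fit the stand pose and screwdriver.

```bash
python3 - <<'E'
from h import *
from scipy.optimize import least_squares
T=lambda u,v:(310+u/4-.4,180+v/4-.4); S=lambda u,v:(230+u/4-.4,270+v/4-.4)
obs=[('top',T(378,258),(-65,55,0)),('top',T(527,322),(-65,-55,0)),('top',T(462,286),(-65,0,34)),
('side',S(185,487),(-65,-55,55)),('side',S(432,525),(65,-55,55)),('side',S(187,537),(-65,-55,0)),('side',S(425,573),(65,-55,0)),('side',S(455,355),(65,55,55))]
def W(p,q):
    return R.from_euler('z',p[2]).apply(q)+[p[0],p[1],0]
def f(p): return np.concatenate([proj(n,W(p,q))[0]-uv for n,uv,q in obs])
r=least_squares(f,[500,-350,-.4],x_scale=[100,100,1],loss='soft_l1');p=r.x;print(p,np.degrees(p[2]),r.fun.round(1))
print('hole',W(p,[-65,0,34]),'axle',W(p,[0,0,125]))
for n,F,tip,end,fr in(('top',T,(20,310),(274,370),(135,337)),('side',S,(82,60),(62,282),(73,150))):
    a,b,c=[onplane(n,F(*q),8) for q in(tip,end,fr)];d=a-b;print(n,a,b,c,np.linalg.norm(d),np.degrees(np.arctan2(d[1],d[0])))
E
```

```text
[ 5.73323762e+02 -4.21515018e+02 -4.24048285e-01] -24.29617704882735 [-1.2  0.1 -2.1 -0.   0.3  0.  -0.5  0.   0.7  0.3 -0.6  0.8  0.5  1.4
  0.2 -2.2]
hole [ 514.08076409 -394.770538     34.        ] axle [ 573.32376168 -421.5150185   125.        ]
top [501.2760734  -93.52902575   8.        ] [ 459.1156541  -268.41151552    8.        ] [ 482.2851124  -172.87839083    8.        ] 179.8927074172764 76.44584959054534
side [503.95335813 -99.88766898   8.        ] [ 458.69204357 -269.36974603    8.        ] [ 483.98505958 -172.59920068    8.        ] 175.42166637698278 75.04772426560967
```

```bash
cat >> h.py <<'E'
def yaw(s): 
    y=R.from_quat(s['ee_rot']).as_matrix()[:,1]; return np.degrees(np.arctan2(y[1],y[0]))
def go(P,phi=None):
    s=arm.read_state(); M=R.from_quat(s['ee_rot']).as_matrix(); d=M.T@(np.array(P,float)-s['position'])
    print('yaw',yaw(s).round(1),'tilt',M[:2,0].round(3),'shift',d.round(1),'spin',None if phi is None else round((yaw(s)-phi+90)%180-90,1))
E
python3 -c "
from h import *
go([472,-215,110],76-90)"
```

```text
yaw 113.6 tilt [-0.001  0.002] shift [120.8 238.4 346.5] spin -52.4
```

Call:
drive_tool --pt "12 24 35 -5.2" --pt "12 24 35 -5.2" --pt "12 24 35 -5.2" --pt "12 24 35 -5.2" --pt "12 24 35 -5.2" --pt "12 24 35 -5.2" --pt "12 24 35 -5.2" --pt "12 24 35 -5.2" --pt "12 24 35 -5.2" --pt "12 24 35 -5.2" --grip 50

```text
clock: 0.93
position: [307.8, -188.1, 117.4]
ee_rot: [-0.435, 0.558, 0.434, 0.558]
contact_force: [1.0, 0.6, -0.2]
gripper_width: 49.9
```

```bash
python3 -c "
from h import *
go([472,-215,110],76-90)
s=arm.read_state();print(s['clock'],s['position'],s['joints'])"
```

```text
yaw 165.8 tilt [ 0.001 -0.   ] shift [   7.5 -165.8   14.1] spin -0.2
0.9333 [ 307.76502477 -188.05222777  117.41466788] [-8.94335442e-02  6.42724185e-02 -7.58611448e-01  6.34308603e-05
 -7.47339593e-01 -1.57769246e-01]
```

Call:
drive_tool --pt "2 -33 3 0" --pt "2 -33 3 0" --pt "2 -33 3 0" --pt "2 -33 3 0" --pt "0 -34 2 0" --pt "0 0 0 0" --pt "0 0 0 0"

```text
clock: 1.52
position: [473.1, -217.3, 108.9]
ee_rot: [-0.433, 0.559, 0.434, 0.558]
contact_force: [-1.0, -0.3, 0.4]
gripper_width: 49.7
```

```bash
python3 -c "
from h import *
s,_=snap('wrist','w1.png')
print(s['clock'],s['position'],yaw(s))
P=R.from_euler('z',75.8,degrees=True).apply([[-91,0,8],[-85,0,8],[8,0,8],[91,0,8]])+[481.2,-180.7,0]
print(proj('wrist',P,s))"
```

```text
1.5167 [ 473.10553945 -217.29592392  108.88551638] 165.5923295100678
[[294.02609482 132.69648805]
 [294.05142511 141.93115033]
 [294.38506552 270.42466932]
 [294.60328227 363.01045218]]
```

View pics/w1.png

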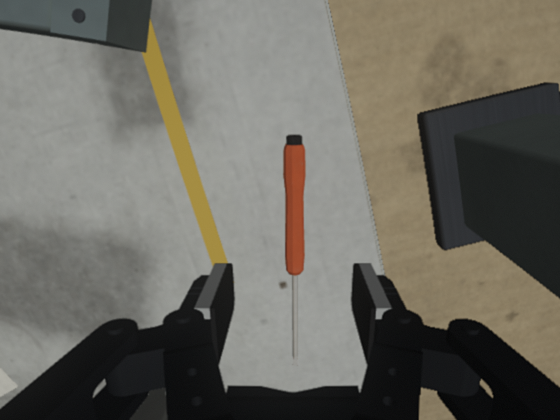

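The wrist view shows the handle from (294,134) to (294,275) and the tip at (295,358), which agrees with the fit. I'll descend and grip.

Call:
drive_tool --pt "35 0 0 0" --pt "35 0 0 0" --pt "30 0 0 0" --pt "5 0 0 0" --pt "0 0 0 0"

```text
clock: 1.98
position: [469.7, -217.1, 3.6]
ee_rot: [-0.432, 0.56, 0.435, 0.557]
contact_force: [0.3, -0.0, 0.4]
gripper_width: 50.0
```

Call:
drive_tool --pt "0 0 0 0" --pt "0 0 0 0" --pt "0 0 0 0" --pt "0 0 0 0" --pt "0 0 0 0" --pt "0 0 0 0" --grip 5

```text
clock: 2.48
position: [473.4, -217.5, 7.2]
ee_rot: [-0.435, 0.558, 0.433, 0.559]
contact_force: [-1.0, 0.7, 5.5]
gripper_width: 12.4
```

Call:
drive_tool --pt "-10 0 0 0" --pt "-20 0 0 0" --pt "-20 0 0 0" --pt "-20 0 0 0" --pt "-10 0 0 0" --pt "0 0 0 0"

```text
clock: 2.98
position: [474.1, -217.7, 88.4]
ee_rot: [-0.435, 0.557, 0.432, 0.56]
contact_force: [0.7, -0.1, -1.1]
gripper_width: 12.7
```

```bash
python3 -c "
from h import *
s,_=snap('wrist','w2.png')
print(s['clock'],s['position'],yaw(s),s['joints'])
u=np.array([.912,-.4115,0])
go(np.array([514.1,-394.8,75])-u*(129+60),-24.3+90)"
```

```text
2.9833 [ 474.06752212 -217.67759265   88.37831214] 165.61527540822533 [-1.18883210e-01  3.62973547e-01 -4.37383621e-01  5.59684259e-04
 -7.63247970e-01 -1.32578604e-01]
yaw 165.6 tilt [ 0.004 -0.   ] shift [  11.1  102.3 -129.2] spin -80.1
```

View pics/w2.png

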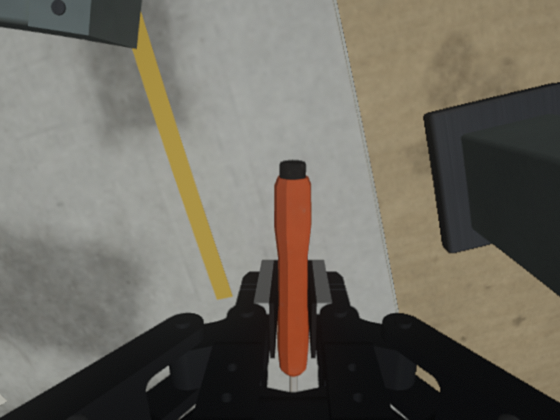

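Screwdriver held at its waist, in line with the tool. I'll back off to a point in front of the hole, then spin +100°.

Call:
drive_tool --pt "0 20 -26 0" --pt "0 20 -26 0" --pt "0 20 -26 0" --pt "0 21 -26 0" --pt "0 21 -26 0" --pt "0 0 0 7" --pt "0 0 0 7" --pt "0 0 0 7" --pt "0 0 0 7" --pt "0 0 0 7"

```text
clock: 3.87
position: [340.0, -317.5, 83.7]
ee_rot: [-0.242, 0.665, 0.244, 0.663]
contact_force: [-0.0, -0.3, -0.4]
gripper_width: 12.6
```

Call:
drive_tool --pt "0 0 0 7.1" --pt "0 0 0 7.1" --pt "0 0 0 7.1" --pt "0 0 0 7.1" --pt "0 0 0 7.1" --pt "0 0 0 7.1" --pt "0 0 0 7.1" --pt "0 0 0 7.1" --pt "0 0 0 7.1" --pt "0 0 0 0"

```text
clock: 4.7
position: [340.1, -317.4, 83.8]
ee_rot: [0.144, 0.693, -0.143, 0.691]
contact_force: [-0.3, -0.5, -0.3]
gripper_width: 12.5
```

```bash
python3 -c "
from h import *
s,im=snap('side','s3.png'); s2,iw=snap('wrist','w3.png')
print(s['clock'],s['position'],yaw(s),s['joints'])
u=np.array([.912,-.4115,0])
go(np.array([514.1,-394.8,75])-u*(129+60),-24.3+90)
t=proj('side',s['position']+u*129)[0];print(t,proj('side',[514.1,-394.8,34]))
"
```

```text
4.7 [ 340.13117541 -317.37835588   83.76499916] 66.55459256140045 [-4.00398803e-01  2.92645888e-01 -5.68466124e-01 -5.27836426e-04
 -7.12393047e-01 -1.57919671e+00]
yaw 66.9 tilt [-0.002  0.001] shift [9.1 1.  1.1] spin 1.2
[251.45079595 357.21288212] [[280.38090007 374.15220708]]
```

```bash
python3 -c "
import cv2,numpy as np
s=cv2.imread('pics/s3.png');w=cv2.imread('pics/w3.png')
a=cv2.resize(s[280:420,140:340],None,fx=4,fy=4,interpolation=cv2.INTER_CUBIC)
cv2.imwrite('pics/c3.png',a)"
```

```text
(no output)
```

View pics/c3.png

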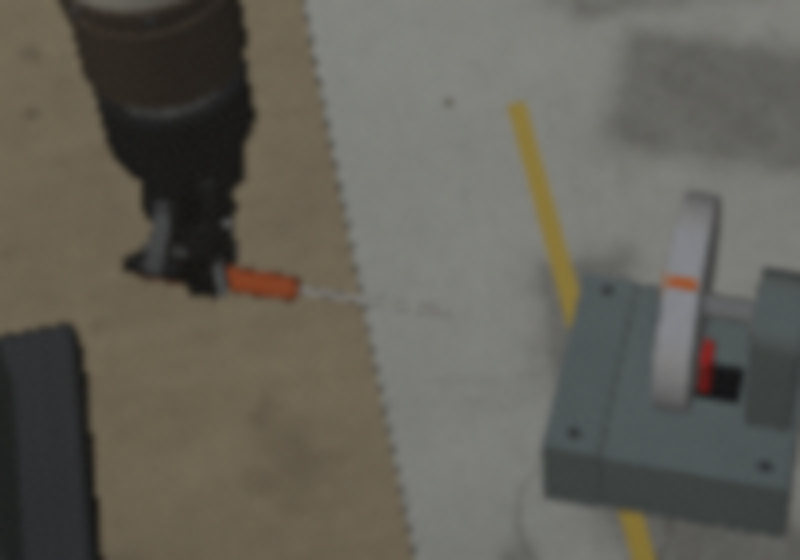

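View pics/w3.png

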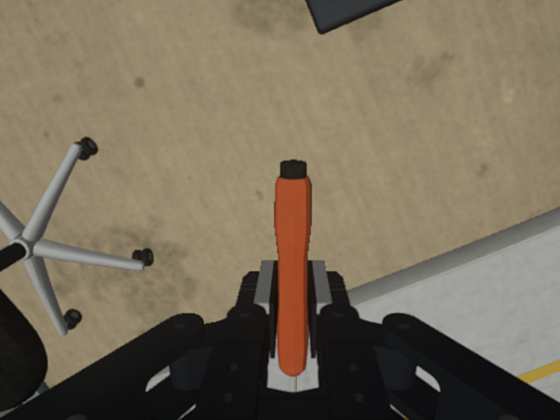

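```bash
python3 -c "
from h import *
from scipy.optimize import least_squares
s=arm.read_state(); s=dict(s); s['position']=np.zeros(3); s['ee_rot']=[0,0,0,1]
def f(p): return np.r_[proj('wrist',[p[0],p[2],p[1]],s)[0]-[293,161],proj('wrist',[p[0],p[3],p[1]+99],s)[0]-[292.5,376]]
r=least_squares(f,[0,-50,0,0]);print('x(down) z_end y_end y_front',r.x,'tip z',r.x[1]+182)
s=arm.read_state()
u=np.array([.912,-.4115,0]);print(s['position'],'tip ray at plane z', [ (z,onplane('side',(252.1,358.1),z)) for z in (78,82,86)])
tz=r.x[1]+182; M=R.from_quat(s['ee_rot']).as_matrix()
T=s['position']+M@[r.x[0],0,tz];print('tip est',T, proj('side',T),'u yaw',np.degrees(np.arctan2(M[1,2],M[0,2])))
"
```

```text
x(down) z_end y_end y_front [ -6.45361527 -51.71065652  -0.79023285  -0.99929776] tip z 130.28934347961427
[ 340.39082113 -317.52192603   84.08332758] tip ray at plane z [(78, array([ 459.14969047, -369.10991956,   78.        ])), (82, array([ 458.82097606, -371.77975734,   82.        ])), (86, array([ 458.49226164, -374.44959511,   86.        ]))]
tip est [ 460.21220279 -368.7222498    90.2740882 ] [[252.26337189 354.54621396]] u yaw -23.13673774963278
```

```bash
python3 -c "
from h import *
P0=np.array([340.1,-317.4,83.8])
for h in(0,3,6):
  for y in(-23.1,-24.3):
    u=np.array([np.cos(np.radians(y)),np.sin(np.radians(y)),0])
    q=proj('side',[P0+[0,0,h]+u*d for d in(10,47.3,130.3)]); print(h,y,((q-[140-.4,280-.4])*4).round(0).tolist())
"
```

```text
0 -23.1 [[232.0, 275.0], [299.0, 285.0], [451.0, 307.0]]
0 -24.3 [[232.0, 275.0], [298.0, 286.0], [450.0, 311.0]]
3 -23.1 [[231.0, 272.0], [298.0, 282.0], [450.0, 303.0]]
3 -24.3 [[231.0, 272.0], [298.0, 283.0], [449.0, 308.0]]
6 -23.1 [[230.0, 269.0], [298.0, 278.0], [450.0, 300.0]]
6 -24.3 [[230.0, 269.0], [297.0, 280.0], [449.0, 304.0]]
```

```bash
python3 -c "
import cv2,numpy as np
a=cv2.imread('pics/s3.png').astype(int)
hsv=cv2.cvtColor(a.astype(np.uint8),cv2.COLOR_BGR2HSV)
m=(hsv[...,1]>120)&((hsv[...,0]<14))
for x in range(194,220):
  r=np.nonzero(m[335:370,x])[0]+335; print(x,r.min() if r.size else None,r.max() if r.size else None, end=' | ')
print()
g=a.sum(2)
for x in range(216,258): 
  col=g[345:366,x]; print(x,(col-np.median(col))[:].tolist())
" | cut -c1-1000
```

```text
194 None None | 195 None None | 196 None None | 197 346 351 | 198 346 352 | 199 347 352 | 200 347 352 | 201 347 352 | 202 347 353 | 203 348 353 | 204 348 353 | 205 348 353 | 206 348 353 | 207 348 353 | 208 348 353 | 209 348 353 | 210 349 354 | 211 349 354 | 212 349 354 | 213 350 353 | 214 None None | 215 None None | 216 None None | 217 None None | 218 None None | 219 None None | 
216 [0.0, 0.0, 2.0, -3.0, -6.0, -8.0, 13.0, 34.0, 26.0, 3.0, -1.0, -8.0, -7.0, -8.0, -7.0, -9.0, -3.0, 0.0, 1.0, 0.0, 1.0]
217 [1.0, 1.0, -3.0, -3.0, 0.0, 0.0, 15.0, 37.0, 37.0, 16.0, -2.0, -6.0, -6.0, -4.0, -6.0, -5.0, -1.0, 0.0, 0.0, 0.0, 0.0]
218 [2.0, 1.0, -3.0, 0.0, -3.0, -6.0, 5.0, 22.0, 39.0, 17.0, -2.0, -7.0, -7.0, -3.0, -6.0, -1.0, 1.0, 4.0, 2.0, 0.0, -3.0]
219 [3.0, 1.0, -1.0, -3.0, -5.0, -5.0, -2.0, 19.0, 33.0, 15.0, -1.0, -3.0, -3.0, -5.0, -2.0, 1.0, 3.0, 4.0, 3.0, 0.0, 0.0]
220 [3.0, 2.0, -3.0, -1.0, -3.0, -3.0, 4.0, 22.0, 26.0, 3.0, -7.0, -4.0, -7.0, -3.0, -6.0, 0.0, 2.0, 3.0, 6.0, 3.0, -2.0]
221 [4.0, 3.0, 0.0, -4.0, -2.0, -4.0, 5.0, 20.0, 25.0, -3.0, -10.0, -7.0, -8.0, -6.0, -2.0, -2.0, 3.0, 
[... 3753 characters left out ...]
.0, 3.0, 1.0, 0.0, 3.0, 2.0, 2.0, 1.0, 0.0, -10.0, -20.0, -16.0, -10.0, -4.0, -2.0, -3.0, -4.0, -2.0]
253 [11.0, 7.0, 3.0, 3.0, 0.0, -2.0, 2.0, 3.0, 3.0, 3.0, 2.0, 0.0, -2.0, -6.0, -10.0, -7.0, -8.0, -3.0, -5.0, 0.0, 3.0]
254 [10.0, 7.0, 4.0, 2.0, -1.0, 0.0, -1.0, 1.0, 0.0, 2.0, 1.0, 1.0, 1.0, -4.0, -6.0, -6.0, -8.0, -5.0, -4.0, -4.0, -1.0]
255 [6.0, 4.0, 1.0, 1.0, 0.0, 1.0, 0.0, 0.0, 3.0, 3.0, 0.0, 0.0, -2.0, -6.0, -5.0, -6.0, -6.0, -5.0, -4.0, -2.0, -3.0]
256 [5.0, 5.0, 3.0, 3.0, 2.0, 2.0, 1.0, 1.0, 2.0, 1.0, 0.0, -5.0, -6.0, -6.0, -7.0, -7.0, -4.0, -4.0, -4.0, -4.0, -3.0]
257 [4.0, 4.0, 5.0, 5.0, 4.0, 3.0, 5.0, 0.0, 0.0, 2.0, 0.0, -3.0, -6.0, -6.0, -5.0, -5.0, -4.0, -2.0, -4.0, -2.0, 0.0]
```

```bash
python3 -c "
from h import *
u=np.array([.912,-.4115,0])
go(np.array([514.1,-394.8,35])-u*(130+15),65.7)"
```

```text
yaw 66.9 tilt [-0.002  0.001] shift [49.   0.1 45.2] spin 1.2
```

Call:
drive_tool --pt "25 0 0 1.2" --pt "24 0 15 0" --pt "0 0 15 0" --pt "0 0 15 0" --pt "0 0 0 0" --pt "0 0 0 0"

```text
clock: 5.3
position: [381.9, -336.4, 35.3]
ee_rot: [0.15, 0.692, -0.149, 0.691]
contact_force: [-0.7, 0.2, -0.6]
gripper_width: 12.6
```

```bash
python3 -c "
from h import *
s,a=snap('side','s4.png'); s2,b=snap('top','t4.png')
u=np.array([.912,-.4115,0])
go(np.array([514.1,-394.8,35])-u*(130+15),65.7)
print(s['position'],s['contact_force'])
T=s['position']+u*130;print(proj('side',[T,[514.1,-394.8,34]]),proj('top',[T,[514.1,-394.8,34]]))
c1=cv2.resize(a[330:420,230:330],None,fx=6,fy=6,interpolation=cv2.INTER_CUBIC)[:,:,::-1]
c2=cv2.resize(b[215:280,380:460],None,fx=6,fy=6,interpolation=cv2.INTER_CUBIC)[:,:,::-1]
im=np.zeros((600,800,3),np.uint8)
c1=cv2.resize(c1,(400,360));c2=cv2.resize(c2,(400,325));im[:360,:400]=c1;im[:325,400:]=c2;cv2.imwrite('pics/c4.png',im[:360])
"
```

```text
yaw 65.5 tilt [-0.001  0.001] shift [0.6 1.2 0.5] spin -0.2
[ 381.9318782  -336.42185583   35.25671747] [-0.74382164  0.18199668 -0.63735275]
[[273.73006036 373.26219975]
 [280.38090007 374.15220708]] [[424.21260579 256.09821616]
 [425.45513931 251.11680521]]
```

View pics/c4.png

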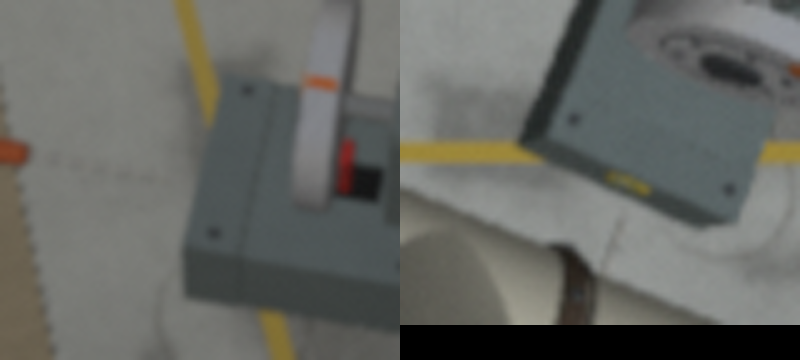

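The left crop puts the tip at about (275,375) in the side image, slightly lower and nearer the camera than predicted. The right crop puts the ring at (425.6,251.6) and the shank tip at (424.4,258) in the top image, about 2 mm to the right. I'll correct and go in.

Call:
drive_tool --pt "-1.5 2 0 0" --pt "0 0 6 0" --pt "0 0 6 0" --pt "0 0 5 0" --pt "0 0 0 0"

```text
clock: 5.82
position: [399.8, -342.4, 37.7]
ee_rot: [0.15, 0.69, -0.15, 0.692]
contact_force: [0.6, -0.5, -1.2]
gripper_width: 12.7
```

Call:
drive_tool --pt "0 0 3 0" --pt "0 0 0 0"

```text
clock: 5.98
position: [400.9, -343.0, 37.2]
ee_rot: [0.15, 0.691, -0.15, 0.691]
contact_force: [0.4, -0.1, 0.1]
gripper_width: 12.5
```

Call:
drive_tool --pt "0 0 3 0" --pt "0 0 0 0"

```text
clock: 6.15
position: [402.7, -343.9, 37.0]
ee_rot: [0.15, 0.692, -0.15, 0.69]
contact_force: [-2.1, 2.0, -1.0]
gripper_width: 12.4
```

Call:
drive_tool --pt "0 0 3 0" --pt "0 0 0 0"

```text
clock: 6.32
position: [407.7, -346.1, 37.7]
ee_rot: [0.15, 0.69, -0.15, 0.692]
contact_force: [-0.7, -0.5, -1.1]
gripper_width: 12.3
```

Call:
drive_tool --pt "0 0 3 0" --pt "0 0 0 0"

```text
clock: 6.48
position: [410.3, -347.2, 37.7]
ee_rot: [0.15, 0.69, -0.15, 0.692]
contact_force: [-0.4, -0.3, -0.1]
gripper_width: 12.2
```

Call:
drive_tool --pt "0 0 2 0" --pt "0 0 0 0"

```text
clock: 6.65
position: [410.6, -347.3, 37.2]
ee_rot: [0.15, 0.692, -0.15, 0.69]
contact_force: [-1.8, 0.4, 0.4]
gripper_width: 12.7
```

Call:
drive_tool --pt "0 0 2 0" --pt "0 0 0 0"

```text
clock: 6.82
position: [410.8, -347.5, 36.7]
ee_rot: [0.151, 0.693, -0.15, 0.689]
contact_force: [-5.1, 1.7, -0.6]
gripper_width: 12.5
```

Call:
drive_tool --pt "0 0 2 0" --pt "0 0 0 0"

```text
clock: 6.98
position: [410.9, -347.5, 36.1]
ee_rot: [0.151, 0.694, -0.15, 0.688]
contact_force: [-6.7, 4.1, 0.7]
gripper_width: 12.5
```

```bash
python3 - <<'E'
from h import *
s,im=snap('side','s5.png'); snap('top','t5.png');print(s['clock'],s['position'],s['contact_force'])
def mk(n,box):
    a=cv2.imread('pics/'+n); x0,y0,x1,y1=box; c=cv2.cvtColor(a[y0:y1,x0:x1],cv2.COLOR_BGR2HSV)
    m=(c[...,1]>110)&(c[...,0]<16)&(c[...,2]>60); v,u=np.nonzero(m); print(n,m.sum(),u.mean()+x0,v.mean()+y0)
mk('s0.png',(300,325,325,385));mk('s5.png',(300,325,325,385));mk('t0.png',(425,205,475,240));mk('t5.png',(425,205,475,240))
E
```

```text
6.9833 [ 410.87714118 -347.54196983   36.12624447] [-6.66659571  4.12117983  0.70355455]
s0.png 49 314.46938775510205 365.9795918367347
s5.png 51 318.37254901960785 367.29411764705884
t0.png 17 462.11764705882354 227.88235294117646
t5.png 16 462.25 227.75
```

The button snapped through and is now firm on its stop. I'll retract and return the screwdriver to its first place.

Call:
drive_tool --pt "0 0 -10 0" --pt "0 0 -25 0" --pt "0 0 -30 0" --pt "-20 0 -20 0" --pt "-20 0 0 -7" --pt "0 0 0 -7" --pt "0 0 0 -7" --pt "0 0 0 -7" --pt "0 0 0 -7" --pt "0 0 0 -7"

```text
clock: 7.92
position: [338.8, -314.6, 78.3]
ee_rot: [-0.111, 0.697, 0.109, 0.7]
contact_force: [0.3, 0.1, 0.2]
gripper_width: 12.3
```

Call:
drive_tool --pt "0 0 0 -7" --pt "0 0 0 -7" --pt "0 0 0 -7" --pt "0 0 0 -7" --pt "0 0 0 -7" --pt "0 0 0 -7" --pt "0 0 0 -7" --pt "0 0 0 -7" --pt "0 0 0 0"

```text
clock: 8.67
position: [338.6, -314.5, 78.1]
ee_rot: [-0.425, 0.565, 0.422, 0.567]
contact_force: [-0.5, -1.0, -0.3]
gripper_width: 12.6
```

```bash
python3 -c "
from h import *
go([473,-217,40],165.6);print(onplane('top',(400,287),0),onplane('top',(350,287),0))"
```

```text
yaw 163.6 tilt [ 0.004 -0.002] shift [  38.5 -101.3  131.5] spin -2.0
[ 418.1541054  -329.35210273    0.        ] [ 419.14245135 -190.48510454    0.        ]
```

Call:
drive_tool --pt "0 -25 33 0" --pt "0 -25 33 0" --pt "0 -25 33 0" --pt "10 -25 32 0" --pt "24 0 0 0" --pt "22 0 0 0" --pt "0 0 0 0"

```text
clock: 9.25
position: [468.7, -215.7, 18.2]
ee_rot: [-0.421, 0.568, 0.424, 0.566]
contact_force: [-0.4, -1.4, -1.1]
gripper_width: 12.9
```

Call:
drive_tool --pt "6 0 0 0" --pt "0 0 0 0"

```text
clock: 9.42
position: [470.6, -217.2, 15.6]
ee_rot: [-0.423, 0.567, 0.422, 0.567]
contact_force: [0.0, -0.8, -0.1]
gripper_width: 12.3
```

Call:
drive_tool --pt "3 0 0 0" --pt "3 0 0 0" --pt "0 0 0 0"

```text
clock: 9.67
position: [470.4, -217.2, 9.9]
ee_rot: [-0.423, 0.567, 0.422, 0.567]
contact_force: [0.1, 0.9, 0.2]
gripper_width: 12.5
```

Call:
drive_tool --pt "2 0 0 0" --pt "0 0 0 0"

```text
clock: 9.83
position: [470.3, -217.0, 7.6]
ee_rot: [-0.423, 0.567, 0.423, 0.567]
contact_force: [-0.2, 0.6, -0.1]
gripper_width: 12.7
```

Call:
drive_tool --pt "1 0 0 0" --pt "0 0 0 0"

```text
clock: 10.0
position: [470.4, -217.0, 7.2]
ee_rot: [-0.423, 0.567, 0.423, 0.567]
contact_force: [-1.6, -0.3, 4.5]
gripper_width: 12.5
```

Contact with the worktop. I'll release and rise, then work out the wheel grip.

Call:
drive_tool --pt "0 0 0 0" --pt "0 0 0 0" --pt "-3 0 0 0" --pt "0 0 0 0" --pt "-30 0 0 0" --pt "-40 0 0 0" --pt "-41 0 0 0" --pt "-41 0 0 0" --pt "-41 0 0 0" --pt "0 0 0 0" --grip 40

```text
clock: 10.83
position: [475.0, -218.4, 211.8]
ee_rot: [-0.429, 0.562, 0.418, 0.57]
contact_force: [2.0, -0.4, 1.1]
gripper_width: 40.1
```

```bash
python3 - <<'E'
from h import *
s,im=snap('top','t6.png');sd,_=snap('side','s6.png')
print(s['clock'],s['position'])
go([573.3,-421.5,230],-24.3)
a=cv2.resize(im[195:245,405:485],None,fx=5,fy=5,interpolation=cv2.INTER_CUBIC)[:,:,::-1]
b=cv2.imread('pics/s6.png'); b=cv2.resize(b[270:400,230:330],None,fx=3.5,fy=3.5,interpolation=cv2.INTER_CUBIC)
o=np.zeros((460,760,3),np.uint8);o[:250,:400]=a;o[:b.shape[0],405:405+b.shape[1]]=b
cv2.imwrite('pics/c6.png',o)
# predicted mark for angles (from top, toward +y stand) 
Rz=R.from_euler('z',-24.3,degrees=True)
for d in range(0,360,30):
    q=np.radians(d);P=[573.3,-421.5,125]+Rz.apply([[-9,45*np.sin(q),45*np.cos(q)],[0,55*np.sin(q),55*np.cos(q)]])
    print(d,proj('top',P).round(1).tolist(),proj('side',P[1]).round(1).tolist())
E
```

```text
10.8333 [ 475.0235635  -218.42639921  211.84298307]
yaw 163.5 tilt [ 0.005 -0.   ] shift [ -24.9 -156.3 -167.1] spin 7.8
0 [[454.0, 225.2], [457.1, 221.2]] [[312.4, 338.4]]
30 [[444.3, 221.8], [445.1, 217.1]] [[314.2, 329.4]]
60 [[435.3, 220.2], [434.1, 215.2]] [[315.2, 327.6]]
90 [[429.6, 220.7], [427.1, 215.9]] [[315.2, 332.8]]
120 [[428.5, 223.0], [425.9, 218.8]] [[314.2, 343.3]]
150 [[432.0, 226.5], [430.1, 223.1]] [[312.6, 356.6]]
180 [[439.1, 230.3], [438.7, 227.7]] [[310.6, 369.5]]
210 [[448.0, 233.4], [449.5, 231.5]] [[308.8, 378.9]]
240 [[456.7, 235.2], [460.0, 233.6]] [[307.6, 382.2]]
270 [[462.9, 235.0], [467.7, 233.4]] [[307.5, 378.0]]
300 [[464.8, 232.9], [470.2, 230.7]] [[308.4, 367.0]]
330 [[461.6, 229.3], [466.4, 226.2]] [[310.3, 352.3]]
```

View pics/c6.png

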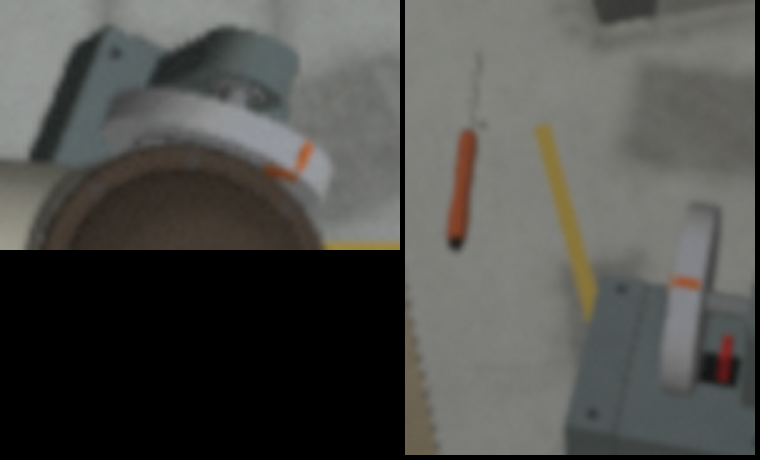

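The driver lies flat on the worktop, the brake shoe is back, and the rim line at side (310,351) puts the mark about 28° to the −y side of top. The wheel hasn't moved. I'll go above the wheel.

Call:
drive_tool --pt "0 -31 -33 0" --pt "0 -31 -33 0" --pt "0 -31 -33 0" --pt "0 -31 -34 0" --pt "0 -32 -34 0" --pt "0 0 0 4" --pt "0 0 0 3.8" --pt "0 0 0 0" --grip 36

```text
clock: 11.6
position: [562.4, -403.5, 198.4]
ee_rot: [-0.381, 0.596, 0.385, 0.593]
contact_force: [-0.1, -0.3, -0.8]
gripper_width: 35.8
```

```bash
python3 - <<'E'
from h import *
s,im=snap('wrist','w7.png')
go([573.3,-421.5,150],-24.3);print(s['position'])
Rz=R.from_euler('z',-24.3,degrees=True)
print(proj('wrist',[573.3,-421.5,125]+Rz.apply([[-9,0,55],[9,0,55],[35,0,23],[-65,55,-70],[-65,-55,-70]]),s))
E
```

```text
yaw 155.7 tilt [-0.004  0.002] shift [ 49.3 -17.6 -12.3] spin 0.0
[ 562.4309197  -403.54778208  198.36683264]
[[275.32774335 239.23530675]
 [237.08892476 239.37739404]
 [198.29312301 218.05279078]
 [348.86027197 244.54250385]
 [354.68591442 109.39108793]]
```

View pics/w7.png

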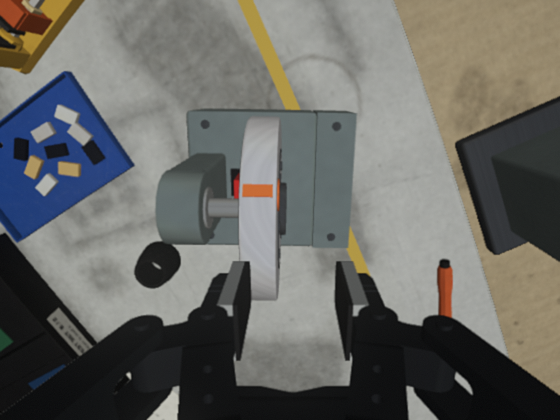

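The wrist view shows the wheel square to the jaws, at columns 241–280, about 1.7 mm towards +y of the estimate. I'll correct, descend and pinch.

Call:
drive_tool --pt "0 -16 -12 0" --pt "0 0 0 0" --pt "16 0 0 0" --pt "16 0 0 0" --pt "16 0 0 0" --pt "0 0 0 0"

```text
clock: 12.15
position: [570.8, -418.6, 149.8]
ee_rot: [-0.381, 0.595, 0.387, 0.593]
contact_force: [-0.1, 0.9, -1.8]
gripper_width: 35.9
```

Call:
drive_tool --pt "0 0 0 0" --pt "0 0 0 0" --pt "0 0 0 0" --pt "0 0 0 0" --grip 8

```text
clock: 12.48
position: [573.0, -420.5, 154.9]
ee_rot: [-0.383, 0.594, 0.383, 0.594]
contact_force: [1.5, 0.8, -1.2]
gripper_width: 17.0
```

```bash
cat >> h.py <<'E'
def mark(fn='m.png'):
    s,im=snap('side',fn); c=cv2.cvtColor(im[325:395,300:322],cv2.COLOR_RGB2HSV)
    m=(c[...,1]>110)&(c[...,0]<16)&(c[...,2]>60); v,u=np.nonzero(m)
    n,l,st,ce=cv2.connectedComponentsWithStats(m.astype(np.uint8)); 
    print('mark side blobs',[(int(a[4]),(b+[300,325]).round(1).tolist()) for a,b in zip(st[1:],ce[1:])])
    B=np.array([575.0-1.7*.0,-421.5,125]); Rz=R.from_euler('z',-24.3,degrees=True)
    D=np.arange(-120,150,2.); P=np.array([573.3,-421.5,125])+Rz.apply(np.c_[D*0,55*np.sin(np.radians(D)),55*np.cos(np.radians(D))]); q=proj('side',P)
    for a,b in zip(st[1:],ce[1:]):
        if a[4]>4: e=np.hypot(*(q-(b+[300,325])).T); k=e.argsort()[:3]; print('  angle',D[k],e[k].round(1))
    return s
def tang(th):
    s=arm.read_state(); M=R.from_quat(s['ee_rot']).as_matrix(); f=M.T@s['contact_force']; print('t',s['clock'],'tool f',f.round(1),'pos',s['position'].round(1),'w',round(s['gripper_width'],1))
E
python3 -c "
from h import *
go([573.3,-421.5,150],-24.3)
mark(); tang(0)"
```

```text
yaw 155.6 tilt [0.001 0.   ] shift [ 4.9 -0.6 -0.8] spin -0.1
mark side blobs [(13, [309.8, 350.4]), (26, [320.4, 372.9])]
  angle [-26. -28. -24.] [0.7 1.1 1.4]
  angle [-72. -70. -74.] [12.5 12.5 12.5]
t 12.5333 tool f [1.4 0.2 1.4] pos [ 573.  -420.5  154.9] w 17.1
```

Call:
drive_tool --pt "0.2 0 4 0" --pt "0.5 0 4 0" --pt "0.9 0 3.9 0" --pt "1.2 0 3.8 0" --pt "0 0 0 0"

```text
clock: 12.95
position: [577.7, -410.8, 154.2]
ee_rot: [-0.385, 0.596, 0.381, 0.593]
contact_force: [-4.6, -10.7, 1.4]
gripper_width: 17.2
```

Call:
drive_tool --pt "1.5 0 3.7 0" --pt "1.9 0 3.6 0" --pt "2.2 0 3.4 0" --pt "2.4 0 3.2 0" --pt "0 0 0 0"

```text
clock: 13.37
position: [583.5, -398.7, 149.7]
ee_rot: [-0.386, 0.596, 0.381, 0.592]
contact_force: [-9.3, -6.9, 10.4]
gripper_width: 16.9
```

```bash
cat >> h.py <<'E'
def feel(th,n=6):
    F=[];W=[]
    for i in range(n):
        s=arm.read_state();M=R.from_quat(s['ee_rot']).as_matrix(); F.append(M.T@s['contact_force']);W.append(M.T@s['wrist_torque']); arm.get_image('top') if i<n-1 else 0
    f=np.mean(F,0);t=np.radians(th);print('th',th,'f',f.round(2),'tang',round(f[0]*np.sin(t)+f[2]*np.cos(t),2),'wt',np.mean(W,0).round(2),'pos',s['position'].round(1),'sd',np.std(F,0).round(1),'t',s['clock'])
E
python3 -c "
from h import *
feel(40);mark()"
```

```text
th 40 f [-10.34   4.48 -10.14] tang -14.41 wt [0.69 3.49 1.36] pos [ 583.5 -398.7  149.6] sd [0.3 0.7 0.4] t 13.6167
mark side blobs [(8, [312.4, 339.4]), (26, [320.4, 372.9])]
  angle [-2. -4.  0.] [0.2 0.7 1. ]
  angle [-72. -70. -74.] [12.5 12.5 12.5]
```

Call:
drive_tool --pt "2.7 0 3 0" --pt "2.9 0 2.7 0" --pt "3.2 0 2.4 0" --pt "3.4 0 2.2 0" --pt "3.5 0 1.8 0" --pt "3.7 0 1.5 0" --pt "0 0 0 0" --pt "0 0 0 0"

```text
clock: 14.33
position: [590.8, -383.8, 134.9]
ee_rot: [-0.387, 0.594, 0.381, 0.593]
contact_force: [-10.5, 4.6, 26.6]
gripper_width: 16.9
```

```bash
python3 -c "
from h import *
feel(60);mark()"
```

```text
th 60 f [-26.29  11.59   0.13] tang -22.7 wt [0.7  0.92 3.39] pos [ 590.8 -383.8  135. ] sd [0.4 0.2 0.4] t 14.5833
mark side blobs [(2, [314.5, 332.0]), (26, [320.4, 372.9])]
  angle [-72. -70. -74.] [12.5 12.5 12.5]
```

Call:
drive_tool --pt "0 0 0 0" --pt "0 0 0 0" --pt "0 0 0 0" --pt "0 0 0 0" --grip 28

```text
clock: 14.97
position: [590.9, -381.3, 123.9]
ee_rot: [-0.384, 0.594, 0.384, 0.594]
contact_force: [-0.6, 0.1, -1.2]
gripper_width: 27.7
```

```bash
python3 -c "
from h import *
mark('m1.png');feel(60,12);mark('m2.png')"
```

```text
mark side blobs [(9, [312.7, 337.4]), (25, [320.4, 373.0])]
  angle [2. 4. 0.] [0.2 0.6 1. ]
  angle [-72. -70. -74.] [12.6 12.6 12.6]
th 60 f [0.   0.31 0.08] tang 0.05 wt [ 0.01 -0.01 -0.01] pos [ 590.8 -381.4  124.2] sd [0.5 0.3 0.5] t 15.5667
mark side blobs [(9, [312.7, 337.4]), (26, [320.4, 372.9])]
  angle [2. 4. 0.] [0.2 0.6 1. ]
  angle [-72. -70. -74.] [12.5 12.5 12.5]
```

```bash
python3 -c "
from h import *
go([581.6,-401.4,146],-24.3)"
```

```text
yaw 155.7 tilt [ 0. -0.] shift [-21.7   0.2 -22. ] spin -0.0
```

Call:
drive_tool --pt "-11 0 -11 0" --pt "-11 0 -11 0" --pt "0 0 0 0"

```text
clock: 15.87
position: [582.2, -404.7, 150.4]
ee_rot: [-0.385, 0.594, 0.381, 0.595]
contact_force: [-0.0, -0.1, 0.8]
gripper_width: 28.2
```

Call:
drive_tool --pt "0 0 0 0" --pt "0 0 0 0" --pt "0 0 0 0" --pt "0 0 0 0" --pt "-3 0 -8.2 0" --pt "-1.5 0 -8.5 0" --pt "0 0 -8.8 0" --pt "1.5 0 -8.5 0" --pt "0 0 0 0" --grip 8

```text
clock: 16.62
position: [568.9, -429.4, 149.7]
ee_rot: [-0.382, 0.593, 0.384, 0.597]
contact_force: [2.1, 9.7, 3.6]
gripper_width: 17.3
```

Call:
drive_tool --pt "3 0 -8.2 0" --pt "4.3 0 -7.6 0" --pt "5.6 0 -6.7 0" --pt "6.5 0 -5.5 0" --pt "0 0 0 0" --pt "0 0 0 0"

```text
clock: 17.12
position: [556.8, -455.2, 131.9]
ee_rot: [-0.382, 0.593, 0.384, 0.595]
contact_force: [0.4, 10.6, 9.2]
gripper_width: 17.3
```

```bash
python3 -c "
from h import *
feel(-50);mark('m3.png')"
```

```text
th -50 f [-9.44  4.02  8.88] tang 12.94 wt [ 0.58 -2.95  1.36] pos [ 556.8 -455.2  132. ] sd [0.3 0.3 0.5] t 17.3667
mark side blobs [(29, [320.3, 372.2]), (15, [307.6, 367.7])]
  angle [-70. -68. -72.] [12.4 12.4 12.4]
  angle [-62. -60. -64.] [0.8 1.1 1.2]
```

Call:
drive_tool --pt "0 0 0 0" --pt "0 0 0 0" --pt "0 0 0 0" --pt "0 0 0 0" --pt "0 0 0 0" --grip 28

```text
clock: 17.83
position: [555.9, -458.2, 129.3]
ee_rot: [-0.383, 0.594, 0.384, 0.594]
contact_force: [-0.0, 1.0, 0.9]
gripper_width: 28.1
```

```bash
python3 -c "
from h import *
mark('m4.png');feel(0,8);mark('m5.png')"
```

```text
mark side blobs [(10, [320.2, 376.5])]
  angle [-82. -80. -84.] [12.6 12.6 12.6]
th 0 f [-0.19 -0.08 -0.11] tang -0.11 wt [-0.01 -0.    0.02] pos [ 556.2 -458.   129.9] sd [0.4 0.5 0.2] t 18.2333
mark side blobs [(10, [320.2, 376.5])]
  angle [-82. -80. -84.] [12.6 12.6 12.6]
```

Call:
drive_tool --pt "-25 0 0 0" --pt "-25 0 0 0" --pt "-25 0 0 0" --pt "-15 0 30 0" --pt "0 0 30 0" --pt "0 0 0 0"

```text
clock: 18.78
position: [583.4, -399.8, 222.0]
ee_rot: [-0.386, 0.592, 0.384, 0.594]
contact_force: [-0.1, 0.6, -1.3]
gripper_width: 28.2
```

```bash
python3 -c "
from h import *
mark('m6.png'); snap('top','t8.png'); s,im=snap('wrist','w8.png');print(s['position'],s['clock'])
c=cv2.cvtColor(im,cv2.COLOR_RGB2HSV);m=((c[...,1]>140)&(c[...,0]<16)&(c[...,2]>90)).astype(np.uint8)
n,l,st,ce=cv2.connectedComponentsWithStats(m)
for a,b in zip(st[1:],ce[1:]):
  if a[4]>30: print(a.tolist(),b.round(1))
Rz=R.from_euler('z',-24.3,degrees=True)
for D in (-90,-60,-40,-20,0,20):
  t=np.radians(D);print(D,proj('wrist',np.array([574.5,-421.2,125])+Rz.apply([[0,55*np.sin(t),55*np.cos(t)]]),s).round(0))
"
```

```text
mark side blobs [(17, [310.0, 351.0]), (26, [320.4, 372.9])]
  angle [-28. -26. -30.] [0.5 0.9 1.3]
  angle [-72. -70. -74.] [12.5 12.5 12.5]
[ 581.42988685 -402.14724683  220.15302563] 18.8833
[34, 0, 52, 20, 395] [54.1  6.4]
[281, 155, 26, 11, 268] [293.8 159.7]
[260, 157, 10, 19, 163] [264.3 166.4]
[449, 251, 13, 76, 795] [454.4 287. ]
-90 [[291.  98.]]
-60 [[291. 112.]]
-40 [[291. 137.]]
-20 [[290. 172.]]
0 [[290. 209.]]
20 [[290. 240.]]
```

Released from −62°, the wheel rolled back to −28°. From about +21° it rolled back to +2°. The two roll midpoints, about −45° and +11.5°, are symmetric about −17°, so heavy side down is mark ≈ −17°. I'll regrip there.

```bash
python3 -c "
from h import *
go([575.5,-416.5,150],-24.3)"
```

```text
yaw 155.7 tilt [-0.  0.] shift [ 69.7  -0.7 -14.6] spin 0.0
```

Call:
drive_tool --pt "0 -0.7 -32 0" --pt "23 0 0 0" --pt "23 0 0 0" --pt "24 0 0 0" --pt "0 0 0 0"

```text
clock: 19.35
position: [564.6, -431.9, 142.9]
ee_rot: [-0.379, 0.596, 0.387, 0.593]
contact_force: [-0.7, 0.3, -1.7]
gripper_width: 27.7
```

Call:
drive_tool --pt "0 0 0 0" --pt "0 0 0 0" --pt "0 0 0 0" --pt "0 0 0 0" --pt "-1.5 0 8.5 0" --pt "0 0 8.8 0" --pt "1.5 0 8.5 0" --pt "3 0 8.2 0" --pt "0 0 0 0" --grip 8

```text
clock: 20.1
position: [580.4, -405.2, 149.8]
ee_rot: [-0.384, 0.596, 0.382, 0.592]
contact_force: [-7.0, -10.6, -4.7]
gripper_width: 17.1
```

```bash
python3 -c "
from h import *
mark('m7.png');feel(20,4)"
```

```text
mark side blobs [(8, [312.2, 336.6]), (26, [320.4, 372.9])]
  angle [4. 6. 2.] [0.5 0.8 1. ]
  angle [-72. -70. -74.] [12.5 12.5 12.5]
th 20 f [  4.5    2.32 -11.64] tang -9.4 wt [0.67 3.64 0.54] pos [ 580.4 -405.2  149.8] sd [0.4 0.5 0.2] t 20.3
```

Call:
drive_tool --pt "4 0 7.6 0" --pt "5 0 6.7 0" --pt "6 0 5.5 0" --pt "0 0 0 0" --pt "0 0 0 0"

```text
clock: 20.72
position: [588.6, -388.1, 139.4]
ee_rot: [-0.386, 0.596, 0.381, 0.592]
contact_force: [-11.9, -7.5, 7.9]
gripper_width: 17.0
```

```bash
python3 -c "
from h import *
mark('m8.png');feel(45,3)
im=cv2.imread('pics/m8.png')[324:345,306:320];c=cv2.cvtColor(im,cv2.COLOR_BGR2HSV);print(c[...,1])"
```

```text
mark side blobs [(26, [320.4, 372.9])]
  angle [-72. -70. -74.] [12.5 12.5 12.5]
th 45 f [ -8.88   7.45 -10.97] tang -14.04 wt [0.58 3.72 2.03] pos [ 588.6 -388.2  139.4] sd [0.4 0.4 0.3] t 20.8667
[[ 9 10 10  0 12  7  8  9 11 11 11 11  9 11]
 [ 9  9  9  0  6 10  8 11  9  9  9  9 11  8]
 [20  9  9  9  0 10 10  9  9  9  9  9  9 11]
 [ 9 16  7  6  5  7  5  7  7  7  9  9  9  9]
 [ 8  0  0  0 12 17 14 14 13 10  8  8  8  7]
 [13  4  4  7 34 55 58 58 47 40 30 19 15  4]
 [ 6  4  3 22 58 82 95 99 93 87 78 62 39 15]
 [11  8 10 28 45 54 67 78 86 93 98 86 56 18]
 [10  4 15 23 21 16 22 29 38 50 56 56 39 14]
 [ 5  8 18 14  7  2  4  4  9 11 16 15 12  4]
 [ 5  7 14  7  2  2  2  0  2  0  0  2  3  4]
 [ 5  0  5  5  0  2  4  2  2  2  2  3  3  0]
 [ 0  3  0  2  4  6  4  4  4  2  2  3  3  0]
 [ 8  3  5  6  8  8  8  4  6  4  2  3  0  4]
 [ 7  3  7 10 10  8  8  8  8  8  4  5  0  8]
 [ 9  2  7 10 11 11 10 10 10  6  4  3  0  8]
 [ 6  2  6 12 10 10 12 10  8  8  7  3  0  0]
 [ 8  2  8 12 11 11 12 10 10 10  5  0  8  3]
 [ 6  0  8 11 11 12 12 11 10  8  7  3  4  6]
 [ 6  2 10 11 13 12 12 12 12  8  8  3  3  8]
 [ 4  4  8 11 12 13 13 10 10  9  3  3  3  8]]
```

Call:
drive_tool --pt "0 0 0 0" --pt "0 0 0 0" --pt "0 0 0 0" --pt "0 0 0 0" --pt "0 0 0 0" --pt "0 0 0 0" --grip 28

```text
clock: 21.37
position: [591.1, -383.3, 132.0]
ee_rot: [-0.384, 0.594, 0.384, 0.594]
contact_force: [0.5, 1.0, -0.1]
gripper_width: 28.0
```

```bash
python3 -c "
from h import *
mark('m9.png');s=arm.read_state();print(s['position'])"
```

```text
mark side blobs [(9, [312.2, 339.4]), (25, [320.4, 372.8])]
  angle [-2. -4.  0.] [0.2 0.6 1.1]
  angle [-70. -72. -68.] [12.5 12.5 12.6]
[ 590.93062582 -383.34497654  131.86810621]
```

Second + release: from about +27° the wheel rolled to −2°. The midpoint, +12.5°, agrees with the first. Target mark ≈ −16.5°.

```bash
python3 -c "
from h import *
go([580.3,-405.3,148],-24.3)"
```

```text
yaw 155.7 tilt [ 0. -0.] shift [-16.1   0.7 -24.4] spin 0.0
```

Call:
drive_tool --pt "-8 0 -12 0" --pt "-8 0.7 -12 0" --pt "0 0 0 0"

```text
clock: 21.67
position: [579.9, -408.4, 150.6]
ee_rot: [-0.385, 0.594, 0.382, 0.595]
contact_force: [-0.1, -1.3, 0.6]
gripper_width: 28.2
```

Call:
drive_tool --pt "0 0 0 0" --pt "0 0 0 0" --pt "0 0 0 0" --pt "0 0 0 0" --pt "-1.5 0 -6 0" --pt "-1.2 0 -6 0" --pt "0 0 0 0" --pt "0 0 0 0" --grip 8

```text
clock: 22.33
position: [577.0, -412.3, 150.5]
ee_rot: [-0.382, 0.592, 0.384, 0.596]
contact_force: [2.7, 9.9, 4.6]
gripper_width: 17.1
```

```bash
python3 -c "
from h import *
mark('n1.png');feel(6,4)"
```

```text
mark side blobs [(12, [311.5, 342.0]), (26, [320.4, 372.9])]
  angle [ -8. -10.  -6.] [0.4 0.7 1.2]
  angle [-72. -70. -74.] [12.5 12.5 12.5]
th 6 f [-4.63  2.37  9.64] tang 9.1 wt [ 0.75 -3.23  0.4 ] pos [ 577.  -412.3  150.5] sd [0.5 0.2 0.4] t 22.5333
```

Call:
drive_tool --pt "-0.3 0 -4 0" --pt "0 0 -3.5 0" --pt "0 0 0 0" --pt "0 0 0 0"

```text
clock: 22.87
position: [574.2, -418.2, 150.8]
ee_rot: [-0.382, 0.592, 0.385, 0.596]
contact_force: [3.5, 11.8, 5.9]
gripper_width: 17.5
```

```bash
python3 -c "
from h import *
mark('n2.png');feel(0,4)"
```

```text
mark side blobs [(14, [310.8, 344.9]), (26, [320.4, 372.9])]
  angle [-16. -14. -18.] [0.7 0.8 1.5]
  angle [-72. -70. -74.] [12.5 12.5 12.5]
th 0 f [-5.51  2.2  12.51] tang 12.51 wt [ 0.77 -4.03  0.55] pos [ 574.2 -418.2  150.8] sd [0.2 0.3 0.3] t 23.0667
```

View pics/n2.png

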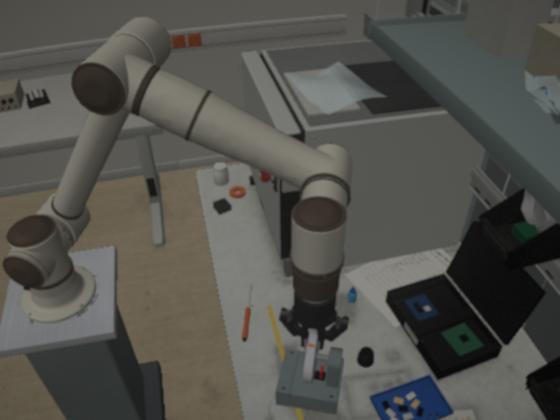

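The picture shows the gripper holding the wheel at (312,340), the screwdriver lying at (248,315), the brake shoe still back, and the loose things unmoved. I'm handing in.

```bash
python3 -c "
from h import *
print(arm.job_done())"
```

```text
the job is handed in; nothing more can be done
None
```

I pushed the lock button in with the screwdriver tip until it came up firm on its stop, then laid the screwdriver back where it had been. I turned the wheel by its rim to both sides and let go each time to see which way it rolled. I then handed the job in at about 23 s, with the wheel held in the gripper.

| Let go at (mark angle from top) | Stopped at | Midpoint of the roll |
|---|---|---|
| about +21° | +2° | about +11.5° |
| about +27° | −2° | about +12.5° |
| −62° | −28° | −45° |

With equal friction both ways, the midpoints on the two sides put the heavy side straight down at a mark angle of about −16.5°. I estimate that to within 3 to 5°, against the 13° allowed.

**Last checks:**
- **Wheel:** the mark reads −15.5°, and the gripper opening is 17.5 mm on the 18 mm rim.
- **Lock:** the brake shoe is still back.
- **Screwdriver:** it lies flat on the worktop.
- **Loose things:** they look unmoved in the last side picture.

**What disagreed or stayed uncertain:**
- **Force readings:** friction of the pads pivoting on the rim swamped them, so the result rests on the rolls, not on measured pull.
- **+ side starting angles:** these marks were hard to read, good to about ±4° only.
- **Holding load:** the hand still pushes sideways on the wheel with about 12 N, held by friction.

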